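# Bring a tilting sauce kettle upright and lock it with its pin

## Task

The sauce kettle on the bench has been left tipped forward after pouring, with its lock pin drawn back in the guide on the side of the stand. Swing the bowl back upright until the hole in its lock ear lines up with the holes in the stand's fork, then push the lock pin fully home through all three, until its knob sits against the guide. Work round the three sauce bottles and the shaker: do not shift or knock over any of them.

Things in the scene. Friction and masses are not known exactly. Their poses are not given: they have to be found in the camera images.
- kettle: Fixed bench-top tilting kettle, plain stainless steel, base 270 x 385 mm. Frame of its stand: origin on the bench under the bowl's centre, z up, x to the rear (away from the pouring lip), y to the heater console (box, x -100 to 100, y 120 to 210, top at 160 mm). The bowl is 210 mm across the rim and 130 mm deep; its rim is 190 mm above the bench when upright
- trunnion (a point): centre of the bowl's tilt axis, fixed, 145 mm above the bench over the kettle's origin; axes as the kettle's, the tilt axis is y
- bowl (a joint): tilt of the bowl, rad: 0 is upright with the holes in line; positive is tipped forward, lip (-x side of the stand) down, handle up. Range -0.35 to 1.1: it does not stop by itself at upright. It starts tipped 0.4 to 0.95. The bowl is nearly balanced and a stiff bearing holds it where it is left (3 to 5 N at the handle moves it)
- handle (a point): middle of the bowl's tilt handle: a bar 15 mm thick, 90 mm of it clear, parallel to the kettle's y, standing above the rear rim. With the bowl upright it lies 115 mm in +x of the tilt axis and 70 mm above it; it swings with the bowl about that axis on a 135 mm radius (to bring the bowl upright it moves to +x and down). The axes tilt with the bowl
- ear_hole (a point): centre of the 14 mm hole in the bowl's lock ear, a 6 mm plate 36 mm wide, upright in x-z, that ends 19 mm beyond the hole. It swings with the bowl; the hole is 75 mm from the tilt axis, straight above it when upright, at y = -140 mm of the kettle
- inner_hole (a point): centre of the inner fork cheek's hole on its bowl side, at (0, -126, 220) mm of the kettle. The fork is two fixed 6 mm cheek plates, 50 mm wide, tops at 245 mm, at y -126 to -132 and -148 to -154, each with a 14 mm hole on this axis (along y); the ear swings in the 16 mm gap between them
- guide_mouth (a point): centre of the outer end of the pin guide's bore, at (0, -206, 220) mm of the kettle, axes as the kettle's. The guide is a 30 x 30 mm block from the outer cheek (y -154) to y -206, with a 13.6 mm bore in line with the cheeks' holes; the pin is pushed in towards +y
- lock_pin: loose steel pin lying in the guide: shank 12 mm round, 90 mm long, its last 10 mm tapered to a 4 mm nose; black round knob 28 mm across, 16 mm thick. Origin on its axis where shank meets knob, y from knob to nose. Starts drawn back 32 to 38 mm, nose short of the ear; home when the origin is at guide_mouth. It slides with a few newtons
- knob_end (a point): centre of the outer face of the pin's knob, 16 mm in -y of the pin's origin. The pin's tapered nose picks up an ear hole up to about 3 mm off line and draws the bowl into line, taking 10 to 20 N then
- bottle_a: standing squeeze bottle of brown-red sauce, 62 mm across up to 165 mm, narrowing above to a white cap (42 mm) and nozzle, 235 mm tall; origin under its centre. The three bottles stand round the pin's knob: one on each side, its centre 68 mm or more from the pin's line, and one outside its end, its centre 90 mm or more from knob_end
- bottle_b: another such squeeze bottle, same shape and size; origin under its centre
- bottle_c: the third such squeeze bottle, same shape and size; origin under its centre
- shaker: standing steel shaker, 60 mm across, 100 mm tall, behind the kettle; origin under its centre
Mind the look-alikes: they are no part of the job. Of the things shaped like the lock_pin, the steel one is meant.

How it is judged (in metres and radians):
On the way, in this order (a step that is already met when the one before it is completed fails the run):
1. the bowl is upright, its ear hole in line with the fork (within 4 mm), with the pin not yet home (value of joint bowl between -0.055 and 0.055 rad and y of lock_pin in the frame of guide_mouth below -0.01 m), for 0.2 s.
2. the pin is pushed home through the fork and the ear (y of lock_pin in the frame of guide_mouth above -0.004 m), for 0.2 s.
At the end, for the whole second after the job is handed in: The bowl is upright within 0.05 rad, the lock pin lies along the bore (within 0.08 rad) with the underside of its knob within 5 mm of the guide's mouth, so that the shank passes through both cheeks and the ear between them, and everything is at rest (value of joint bowl between -0.05 and 0.05 rad and distance between lock_pin and guide_mouth below 0.005 m and angle between the y axis of lock_pin and the y axis of kettle, either way round below 0.08 rad and linear speed of lock_pin below 0.02 m/s and velocity of joint bowl between -0.05 and 0.05 rad/s); the robot touches nothing.
It fails at once if a bottle or the shaker is shifted by more than 30 mm (distance of any of bottle_a, bottle_b, bottle_c, shaker from where it was at the start of the episode above 0.03 m).
It fails at once if a bottle or the shaker is knocked over (angle between any of bottle_a, bottle_b, bottle_c, shaker's own z axis and vertical above 0.4 rad).
It also fails if it takes over 48 s, if anything falls off the work surface, if the arm or the gripper's body presses on something with over 40 N, if the wrist force passes 120 N, or if a joint passes its speed limit or range.

## Robot

A 6-joint arm with a two-finger parallel gripper is mounted at the origin on the work surface. World frame = base frame: x ahead of the robot, y to its left, z up, the work surface at z = 0. Lengths are in m, angles in degrees, forces in N, time in s.
With the tool pointing down it reaches from about 0.3 to 0.75 m from the base axis. Payload 8.5 kg.
Tool frame: the origin (TCP) lies between the finger pads; the fingertips stand 8 mm ahead of it and the grasp point (between the pads) lies 11 mm behind it (ctrl.tip_reach is the distance from the TCP to the fingertips, in m); z points along the fingers, x is the direction in which the jaws open and shut, and the axes are right-handed (so a half turn about z gives the same grasp; the last joint's range is limited). The gripper opens to 88 mm and grips with 3 to 60 N. Pads are 18 mm wide; open, the fingers measure 123 mm over their backs; the gripper's body (75 mm by 187 mm) begins 45 mm behind the grasp point.
Start: joints at [-83.039, 21.807, 74.336, -0, 83.858, -12.336], TCP at [0.182, -0.519, 0.247] pointing down, gripper open.
Joint ranges: [-178.18, 178.18], [-50.72, 133.34], [12.68, 142.11], [-81.47, 261.47], [9.98, 163.14], [-165.26, 165.26]. Speed limits (degrees/s): [136.94, 136.94, 180, 180, 180, 180].

## Interface

Orientations are given as [roll, pitch, yaw] about the fixed x, y, z axes, in that order (R = Rz(yaw) Ry(pitch) Rx(roll)).
In Python, from rig import ctrl gives the robot as it stands.
- The arm moves only by the shell command python3 -m handwheel 'ROWS'. ROWS is JSON, a list of rows, each a list of 5 numbers: the opening, from 0 (shut) to 1 (fully open), then the shift along the tool's x, y, z in cm, then the turn about the tool's z in units of 5 degrees (1.0 is 5 degrees). A call has exactly 8 rows; each row shifts and turns the commanded pose from where the row before left it, along the tool's axes as they then stand; what a row does not reach is not made up. A row lasts 1/10 s, in which the tool goes at most 50 mm and 8.59 degrees, less where a joint would pass 70% of its speed; a pose out of reach is approached as far as the arm can. A call is refused whole if a number of a shift passes 5 or a number of a turn 1, either way. A call with a gripper value outside its range is refused whole. The fingers move at their own pace and stop on an object; the grip force is fixed at half the most. Time passes only in rows, so rows that do not move let the fingers close, or fill a call up. It gives the time, the measured TCP pose, the force and the opening at its end, in the units of the state.
- ctrl.state(): the state, without advancing time (a new reading comes with each control period).
- ctrl.snapshot(name): name is "scene" or "top"; returns the picture (480x640x3 uint8, red, green, blue); there is no depth.
- ctrl.camera_info(name): a dict with "fov_y" (degrees; the focal length in pixels is half the picture's height over the tangent of half this angle, whatever the lens; pixels are square), "cx", "cy" (the principal point, pixels), "extrinsics" (4x4, takes a point from camera to world coordinates). Camera axes: x right, y up, looking along -z (the intrinsics and any distortion apply to the point x, -y, -z); pixel columns grow to the right and rows downward; lengths in m; the calibration is good to about 2 mm. A picture is of the moment at which its call begins. camera_info takes no time and is no camera call.
- ctrl.close_job(): hands the job in, once; it reports no verdict.
Trained networks look in the newest picture that a camera, given by its name, has taken for a name from the list of things; names that differ only in an ending like _2 or _b are one class to them, and where a whole thing is asked for, a point or a joint stands for the part that bears it (a point fixed in the world has none). Each returns a list of dicts, best first, with "p" (0 to 1); they miss things now and then, are a little off and sometimes report something else, mostly with a low value. They report only what shows in the picture. A call takes as long as a camera call. They do not tell look-alikes from the thing itself.
- ctrl.masks_of(query, camera): "region" (480x640 bool, what is visible of it) and "xy" ([column, row] in pixels, amid what is visible of it).
The state is a dict: "clock": time; "joint_pos": joint angles; "joint_vel": joint speeds; "joint_efforts": joint torques, N m; "tool_pos": TCP position; "eef_rot": TCP orientation; "force": force on the tool from outside, world axes, zero at the start; "ft_torque": the same for the moment, N m; "grip_width": opening from 0.0 (shut) to 1.0 (fully open).
Only numpy, scipy, OpenCV 4.12 (cv2) and the standard library are available. Lean on these libraries where they do the work, as an engineer would, in place of code of your own. Each camera call takes 0.05 s, during which the arm holds its last target.

## Working session

There is one attempt and no reset: what is moved stays moved. The work goes in short steps, Python scripts to look and compute and a shell command to move; the robot and the scene stay as the last step left them, time stands still between calls to the robot, and variables do not carry over. Pictures are saved under pics/ and viewed, and the job is handed in when it is done.

```bash
ls; mkdir -p pics; python3 - <<'E'
from rig import ctrl
import cv2
for n in ["scene","top"]:
    im=ctrl.snapshot(n); cv2.imwrite(f"pics/{n}0.png",im[:,:,::-1]); print(n,ctrl.camera_info(n))
print(ctrl.state(), ctrl.tip_reach)
E
```

```text
pics
scene {'fov_y': 45.932911098756, 'cx': 317.5336286973451, 'cy': 238.81357670462958, 'extrinsics': array([[ 4.26815544e-01, -5.71691006e-01,  7.00712412e-01,
         1.29044087e+00],
       [ 9.04338591e-01,  2.70203833e-01, -3.30396127e-01,
        -3.22241389e-01],
       [-4.50685730e-04,  7.74699478e-01,  6.32329436e-01,
         7.93585716e-01],
       [ 0.00000000e+00,  0.00000000e+00,  0.00000000e+00,
         1.00000000e+00]])}
top {'fov_y': 49.140563820164935, 'cx': 315.06682289863636, 'cy': 240.68552463020814, 'extrinsics': array([[ 0.01363835,  0.99165185, -0.12822095,  0.4850751 ],
       [-0.99970729,  0.01608578,  0.01807145,  0.00233675],
       [ 0.01998312,  0.12793695,  0.99158097,  1.17663715],
       [ 0.        ,  0.        ,  0.        ,  1.        ]])}
{'clock': 0.1, 'joint_pos': array([-8.30385867e+01,  2.18362799e+01,  7.43753378e+01, -1.80077430e-04,
        8.38575865e+01, -1.23358450e+01]), 'joint_vel': array([-0.05537876, -0.1054559 , -0.12359282, -0.0208819 , -0.02766683,
        0.00152004]), 'joint_efforts': array([ 4.16730720e-03, -4.38654864e+01, -2.24911022e+01,  7.14467629e-02,
        3.41914105e-02, -7.82660345e-05]), 'tool_pos': array([ 0.1817277 , -0.51888041,  0.24623733]), 'eef_rot': array([-1.79985390e+02,  6.76447187e-02, -7.07027137e+01]), 'force': array([0.9479239 , 0.73270828, 0.57319935]), 'ft_torque': array([-0.02589557, -0.05314578,  0.06803563]), 'grip_width': 1.00187814356539} 0.008
```

View pics/scene0.png

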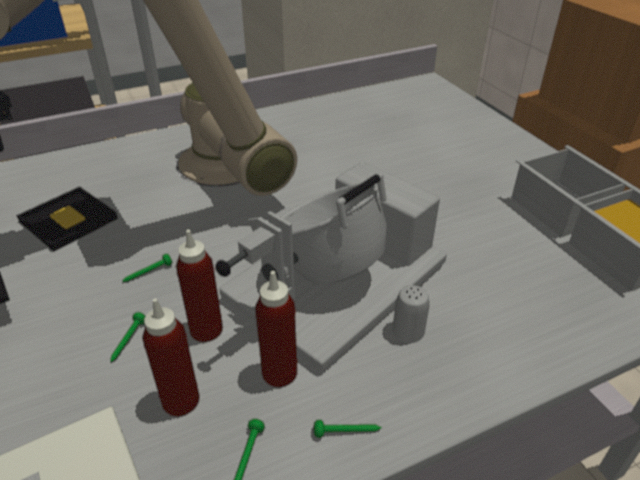

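View pics/top0.png

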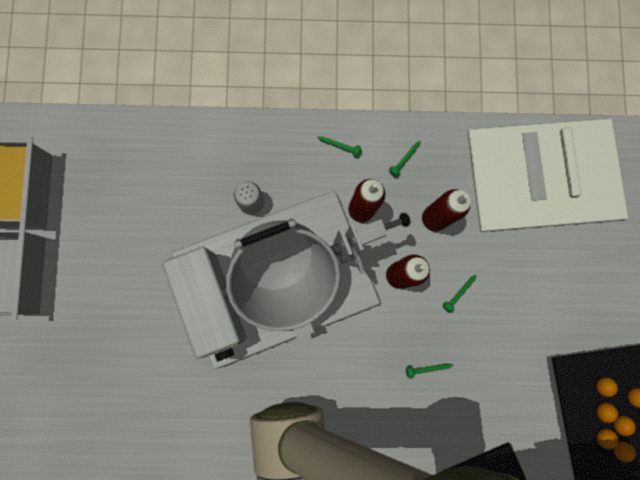

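```bash
python3 - <<'E'
import cv2
t=cv2.imread('pics/top0.png'); s=cv2.imread('pics/scene0.png')
cv2.imwrite('pics/tc.png',cv2.resize(t[170:380,150:420],None,fx=2.9,fy=2.85,interpolation=cv2.INTER_CUBIC))
cv2.imwrite('pics/sc.png',cv2.resize(s[160:370,200:460],None,fx=3,fy=2.85,interpolation=cv2.INTER_CUBIC))
E
```

```text
(no output)
```

View pics/tc.png

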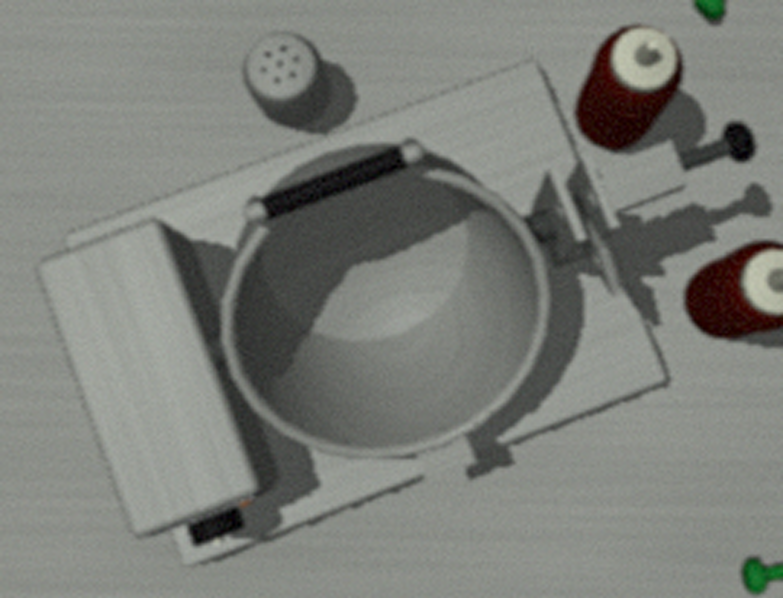

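View pics/sc.png

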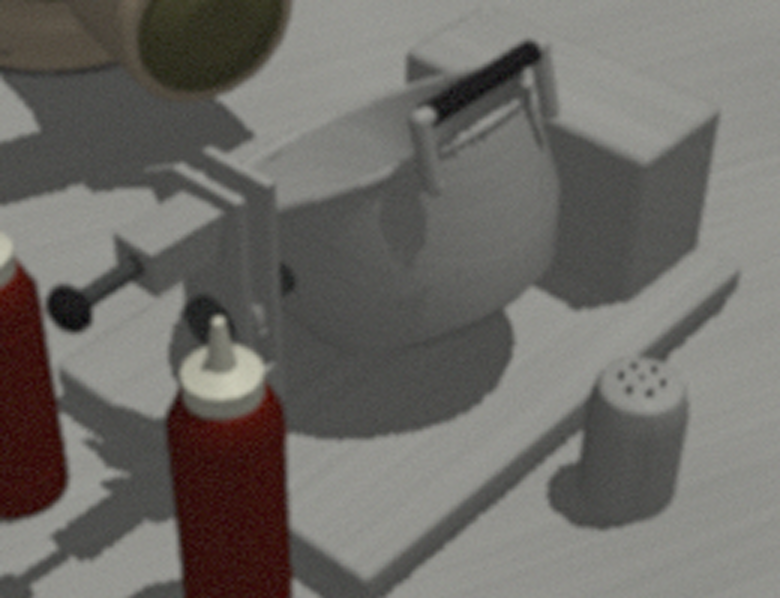

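```bash
cat > h.py <<'E'
import numpy as np, cv2
from rig import ctrl
from scipy.optimize import least_squares
C={n:ctrl.camera_info(n) for n in ["scene","top"]}
def proj(n,P):
    c=C[n];E=c["extrinsics"];P=np.atleast_2d(P)
    p=(P-E[:3,3])@E[:3,:3]; f=240/np.tan(np.radians(c["fov_y"]/2))
    return np.c_[c["cx"]+f*p[:,0]/-p[:,2], c["cy"]+f*p[:,1]/p[:,2]]
def tri(obs): # list of (cam,(u,v))
    return least_squares(lambda X:np.concatenate([proj(n,X)[0]-uv for n,uv in obs]),[.5,0,.1])
def T(u,v): return ("top",np.array([150+u/2.9,170+v/2.85]))
def S(u,v): return ("scene",np.array([200+u/3,160+v/2.85]))
def K(p,P):
    c,s=np.cos(p[2]),np.sin(p[2]);P=np.atleast_2d(P)
    return np.c_[p[0]+c*P[:,0]-s*P[:,1],p[1]+s*P[:,0]+c*P[:,1],P[:,2]]
E
cat > fit.py <<'E'
from h import *
ob=[((.1,.21,.16),T(38,262)),((.1,.12,.16),T(157,220)),((-.1,.12,.16),T(258,490)),((-.1,.21,.16),T(137,535)),
((.1,.12,.16),S(645,163)),((.1,.21,.16),S(718,112)),((-.1,.12,.16),S(408,55)),((-.1,.21,.16),S(480,8)),
]
f=lambda p:np.concatenate([proj(n,K(p,X))[0]-uv for X,(n,uv) in ob])
r=least_squares(f,[.45,.1,.4]);p=r.x;print(p,np.degrees(p[2]));print(r.fun.reshape(-1,2).round(1))
def inv(X):
    c,s=np.cos(p[2]),np.sin(p[2]);d=X-np.r_[p[:2],0];return np.array([c*d[0]+s*d[1],-s*d[0]+c*d[1],d[2]])
def show(nm,*o):
    t=tri(o);print(nm,t.x.round(4),"kettle",(inv(t.x)*1000).round(1),"res",np.abs(t.fun).max().round(2));return t.x
show("knob",T(740,142),S(68,307))
show("handleL",T(258,210),S(545,45));show("handleR",T(412,152),S(428,112))
show("guide corner?",T(673,143),S(220,205))
E
python3 fit.py
```

```text
[0.5597113  0.04869155 0.38681924] 22.163109614007624
[[-2.  -1.4]
 [ 0.9 -3.4]
 [ 2.  -0.8]
 [-1.1  1.1]
 [-1.2 -0.1]
 [ 1.2 -2.7]
 [-3.1 -2.1]
 [ 0.8 -2.7]]
knob [ 0.6515 -0.1811  0.2163] kettle [  -1.7 -247.5  216.3] res 0.66
handleL [0.5972 0.1218 0.2654] kettle [ 62.3  53.5 265.4] res 2.09
handleR [0.6338 0.0292 0.268 ] kettle [ 61.3 -46.  268. ] res 1.56
guide corner? [ 0.6498 -0.1118  0.2607] kettle [  22.9 -182.7  260.7] res 11.73
```

```bash
cat > ov.py <<'E'
from h import *
import sys
p=[float(x) for x in sys.argv[1:4]]; th=float(sys.argv[4])
def box(x0,x1,y0,y1,z0,z1):
    c=np.array([[x,y,z] for x in(x0,x1) for y in(y0,y1) for z in(z0,z1)]);return c,[(0,1),(2,3),(4,5),(6,7),(0,2),(1,3),(4,6),(5,7),(0,4),(1,5),(2,6),(3,7)]
L=[box(-.1,.1,.12,.21,.0,.16),box(-.025,.025,-.132,-.126,.15,.245),box(-.025,.025,-.154,-.148,.15,.245),box(-.015,.015,-.206,-.154,.205,.235)]
a=np.linspace(0,2*np.pi,41);rim=np.c_[.105*np.cos(a),.105*np.sin(a),0*a+.045]
hd=np.array([[.115,-.045,.07],[.115,.045,.07]]);ear=np.array([[-.018,-.14,.03],[-.018,-.14,.094],[.018,-.14,.094],[.018,-.14,.03]])
def tilt(P): # positive: lip(-x) down, handle up (rotate x->z)
    c,s=np.cos(th),np.sin(th);x,y,z=P.T;return np.c_[c*x-s*z,y,s*x+c*z+.145]
for n,(x0,y0,w,h) in {"top":(150,170,270,210),"scene":(200,160,260,210)}.items():
    im=cv2.imread(sys.argv[5]%n)[y0:y0+h,x0:x0+w];k=3;im=cv2.resize(im,None,fx=k,fy=2.85,interpolation=cv2.INTER_CUBIC)
    q=lambda P:[tuple(int(v) for v in ((u-x0+.5)*k,(w-y0+.5)*2.85)) for u,w in proj(n,K(p,P))]
    for c,e in L:
        Q=q(c)
        for i,j in e: cv2.line(im,Q[i],Q[j],(0,255,0),1)
    for P,col in((rim,(0,0,255)),(hd,(255,0,255)),(ear,(0,255,255))):
        Q=q(tilt(P)); 
        for i in range(len(Q)-1): cv2.line(im,Q[i],Q[i+1],col,1)
    Q=q(np.array([[0,-.206,.22],[0,-.29,.22]]));cv2.line(im,Q[0],Q[1],(255,0,0),1)
    cv2.imwrite(f"pics/ov_{n}_{sys.argv[6]}.png",im)
E
python3 ov.py .5597 .0487 .3868 0.55 'pics/%s0.png' 0
```

```text
(no output)
```

View pics/ov_top_0.png

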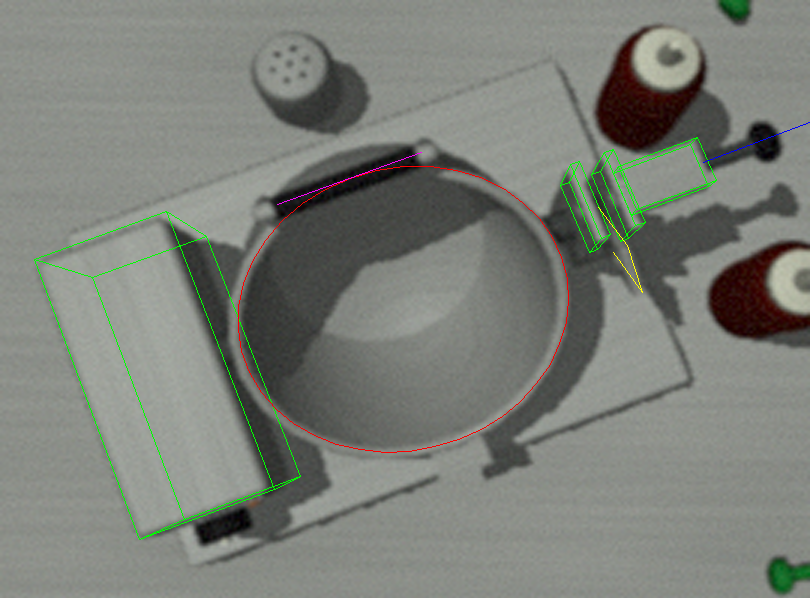

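View pics/ov_scene_0.png

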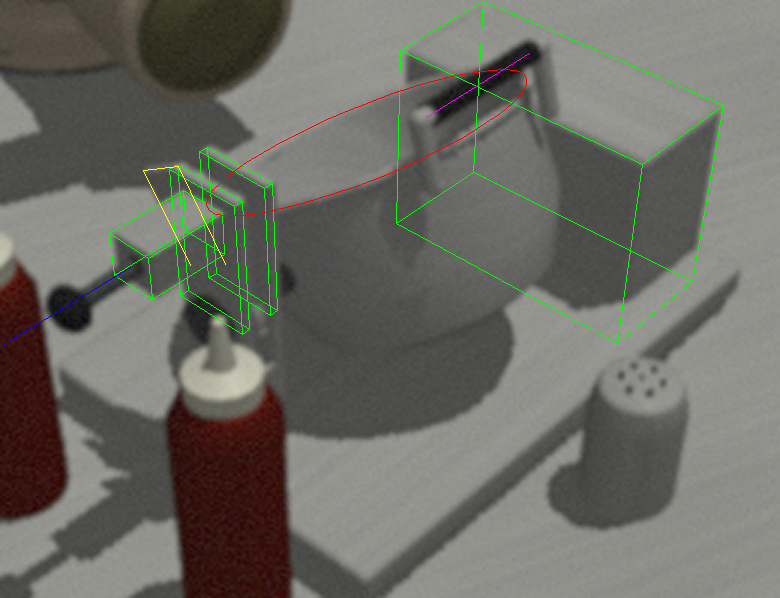

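```bash
cat > fit2.py <<'E'
from h import *
ob=[((.1,.21,.16),T(38,262)),((.1,.12,.16),T(157,220)),((-.1,.12,.16),T(258,490)),((-.1,.21,.16),T(137,535)),
((.1,.12,.16),S(645,163)),((.1,.21,.16),S(718,112)),((-.1,.12,.16),S(408,55)),((-.1,.21,.16),S(480,8)),
((.015,-.206,.235),T(673,143)),((-.015,-.206,.235),T(685,187)),((.025,-.126,.245),S(273,185)),((-.025,-.126,.245),S(205,150)),((.025,-.154,.245),S(241,204)),((-.015,-.206,.235),S(117,237)),
]
kt,ks=T(740,142),S(68,307)
def f(p):
    a=[proj(n,K(p,X))[0]-uv for X,(n,uv) in ob]
    a+=[proj(n,K(p,(0,p[3],.22)))[0]-uv for n,uv in (kt,ks)]
    return np.concatenate(a)
r=least_squares(f,[.55,.05,.4,-.25],loss='soft_l1');p=r.x;print(p.round(4),np.degrees(p[2]));print(r.fun.reshape(-1,2).round(1))
E
python3 fit2.py
```

```text
[ 0.5595  0.0495  0.3902 -0.2494] 22.355272627295957
[[-2.5 -0.9]
 [ 0.4 -3.1]
 [ 1.8 -0.6]
 [-1.2  1.5]
 [-1.  -0.4]
 [ 1.3 -3.1]
 [-3.  -2.3]
 [ 0.7 -2.9]
 [-0.6 -2.8]
 [ 1.5 -3.1]
 [-0.  -1.1]
 [ 0.7 -1.5]
 [-2.   0.3]
 [-2.4 -1.6]
 [-0.3 -2.1]
 [-0.3 -0.7]]
```

```bash
cat >> fit2.py <<'E'
def pj(n,P,q):
    uv=proj(n,P)[0]; c=C[n]; o=np.array([c['cx'],c['cy']]); f=240/np.tan(np.radians(c["fov_y"]/2))
    i=4 if n=='top' else 7
    d=(uv-o)/f; return o+f*d*(1+q[i]*(d@d))+q[i+1:i+3]
def g(q):
    a=[pj(n,K(q,X),q)-uv for X,(n,uv) in ob]
    a+=[pj(n,K(q,(0,q[3],.22)),q)-uv for n,uv in (kt,ks)]
    return np.concatenate(a+[q[[5,6,8,9]]/1.5,q[[4,7]]/.1])
r=least_squares(g,np.r_[p,np.zeros(6)],loss='soft_l1');q=r.x;print(q.round(4),np.degrees(q[2]));print(r.fun[:32].reshape(-1,2).round(1))
J=r.jac;print(np.sqrt(np.diag(np.linalg.inv(J.T@J)))[:4])
np.save('q.npy',q)
E
python3 fit2.py | tail -19
```

```text
[ 0.5557  0.0526  0.3853 -0.2518 -0.2061  0.6459  0.1823 -0.1439  0.2167
  2.9819] 22.07484454770897
[[-0.6  0.2]
 [ 0.5 -1.4]
 [ 1.3  0.1]
 [-0.1  0.6]
 [-0.8  1.4]
 [ 1.1 -0.9]
 [-1.9 -0.4]
 [ 1.8 -0.7]
 [-1.7 -0.1]
 [ 0.4 -0.4]
 [ 0.8 -0.1]
 [ 1.8 -0.4]
 [-1.1  1.3]
 [-1.2 -0.8]
 [-0.4  0.3]
 [-0.2  0.5]]
[0.00271321 0.00233756 0.00353107 0.00185147]
```

```bash
cat > m.py <<'E'
from h import *
q=np.load('q.npy')
def pj(n,P,q=q):
    uv=proj(n,P)[0]; c=C[n]; o=np.array([c['cx'],c['cy']]); f=240/np.tan(np.radians(c["fov_y"]/2))
    i=4 if n=='top' else 7
    d=(uv-o)/f; return o+f*d*(1+q[i]*(d@d))+q[i+1:i+3]
def inv(X):
    c,s=np.cos(q[2]),np.sin(q[2]);d=X-np.r_[q[:2],0];return np.array([c*d[0]+s*d[1],-s*d[0]+c*d[1],d[2]])
def tr(*o): 
    t=least_squares(lambda X:np.concatenate([pj(n,X)-uv for n,uv in o]),[.6,0,.2]);return t.x,np.abs(t.fun).max()
def atz(n,uv,z):
    t=least_squares(lambda X:pj(n,[X[0],X[1],z])-uv,[.6,0.]);return np.r_[t.x,z]
E
cat > a.py <<'E'
from m import *
for nm,o in dict(hL=(T(258,210),S(545,45)),hR=(T(412,152),S(428,112)),knob=(T(740,142),S(68,307)),nozA=(T(655,50),S(217,322))).items():
    X,e=tr(*o);print(nm,X.round(4),(inv(X)*1000).round(1),e.round(2))
for uv in [(373,188),(463,200),(420,269)]:
    X=atz('top',np.array(uv),.235);print('bottle',X.round(3),(inv(X)*1000).round())
E
python3 a.py
python3 - <<'E'
import cv2,numpy as np
t=cv2.imread('pics/top0.png',0).astype(float)
g=cv2.Sobel(cv2.GaussianBlur(t,(0,0),1.5),cv2.CV_64F,0,1)
xs=np.arange(10,630,20);ys=[]
for x in xs:
    c=np.abs(g[85:130,x-5:x+6]).mean(1);ys.append(85+c.argmax()+0.)
ys=np.array(ys);print(ys);k=np.polyfit(xs,ys,2);print(k, k[0]*310**2)
E
```

```text
hL [0.5965 0.1223 0.2714] [ 63.9  49.2 271.4] 1.8
hR [0.633  0.0297 0.2733] [ 63.  -50.3 273.3] 1.25
knob [ 0.6509 -0.1808  0.2215] [   0.5 -252.1  221.5] 0.23
nozA [ 0.7085 -0.1226  0.2356] [  75.7 -219.8  235.6] 1.0
bottle [ 0.707 -0.119  0.235] [  76. -216.  235.]
bottle [ 0.688 -0.29   0.235] [  -6. -367.  235.]
bottle [ 0.558 -0.205  0.235] [ -95. -240.  235.]
[102. 102. 103. 103. 103. 104. 104. 104. 105. 106. 106. 106. 107.  86.
  86. 108. 109. 109. 109. 110.  89.  89.  89. 129. 128. 126. 125. 123.
 122. 120. 119.]
[ 1.4842881e-04 -5.8477475e-02  1.0656590e+02] 14.264008620689726
```

```bash
python3 -m handwheel '[[0,0.2,-4.6,-1,-1],[0,0.2,-4.6,-1,-1],[0,0.2,-4.6,-1,-1],[0,0.2,-4.6,-1,-1],[0,0.2,-4.6,-1,-1],[0,0.2,-4.6,-1,-1],[0,0.2,-4.6,-1,-1],[0,0.2,-4.6,-1,-1]]'
```

```text
clock: 0.9
tool_pos: [0.4812, -0.3141, 0.3266]
eef_rot: [-180.0, 0.1, -30.5]
force: [0.2, 0.6, -0.5]
grip_width: 0.297
```

```bash
cat > go.py <<'E'
# usage: go.py kx ky ztip : needed shift in tool axes (cm) & turn units
import sys
from m import *
s=ctrl.state();kx,ky,zt=[float(a) for a in sys.argv[1:4]]
tgt=K(q,[kx,ky,zt+ctrl.tip_reach])[0];d=tgt-s['tool_pos'];y=np.radians(s['eef_rot'][2])
R=np.array([[np.cos(y),np.sin(y),0],[np.sin(y),-np.cos(y),0],[0,0,-1]])
i=inv(s['tool_pos'])*1000;i[2]-=8
print('t',round(s['clock'],2),'tip kettle mm',i.round(1),'yaw',s['eef_rot'].round(2),'F',s['force'].round(1),'g',round(s['grip_width'],3))
print('shift cm',(R.T@d*100).round(2),'turn units',round(-(np.degrees(q[2])-np.degrees(y))/5,2))
E
python3 go.py .066 0 .30
```

```text
t 0.9 tip kettle mm [-206.9 -311.8  318.6] yaw [-1.7998e+02  6.0000e-02 -3.0500e+01] F [ 0.2  0.6 -0.5] g 0.297
shift cm [ -8.17 -40.63   1.86] turn units -10.51
```

```bash
python3 -m handwheel '[[0,0.4,-4.6,0,-1],[0,0.4,-4.6,0,-1],[0,0.4,-4.6,0,-1],[0,0.4,-4.6,0,-1],[0,0.4,-4.6,0,-1],[0,0.4,-4.6,0,-1],[0,0.4,-4.6,0,-1],[0,0.4,-4.6,0,-1]]'; python3 go.py .066 0 .30
```

```text
clock: 1.7
tool_pos: [0.593, 0.0303, 0.3261]
eef_rot: [-180.0, 0.1, 9.5]
force: [1.1, -0.7, 0.1]
grip_width: 0.004
t 1.7 tip kettle mm [ 26.1 -34.7 318.1] yaw [-1.7998e+02  6.0000e-02  9.5000e+00] F [ 1.1 -0.7  0.1] g 0.004
shift cm [ 3.14 -4.25  1.81] turn units -2.51
```

```bash
python3 -m handwheel '[[0,0,0,0,-1],[0,0,0,0,-1],[0,0,0,0,-0.5],[0,1,-2,0,0],[0,1.0,-1.5,0,0],[0,0.2,0,0.6,0],[0,0,0,0.6,0],[0,0,0,0,0]]'; python3 go.py .066 0 .30; python3 - <<'E'
from rig import ctrl
import cv2,numpy as np
o=[]
for n in ["scene","top"]:
    im=ctrl.snapshot(n)[:,:,::-1]; cv2.imwrite(f"pics/{n}1.png",im)
E
python3 ov.py 0.5557 .0526 .3853 .55 'pics/%s1.png' 1
```

```text
clock: 2.5
tool_pos: [0.6, 0.0683, 0.3132]
eef_rot: [-179.9, 0.1, 21.8]
force: [1.0, -0.2, -0.0]
grip_width: 0.004
t 2.5 tip kettle mm [ 46.9  -2.1 305.2] yaw [-1.7994e+02  1.5000e-01  2.1770e+01] F [ 1.  -0.2 -0. ] g 0.004
shift cm [ 1.91 -0.22  0.52] turn units -0.06
```

View pics/ov_scene_1.png

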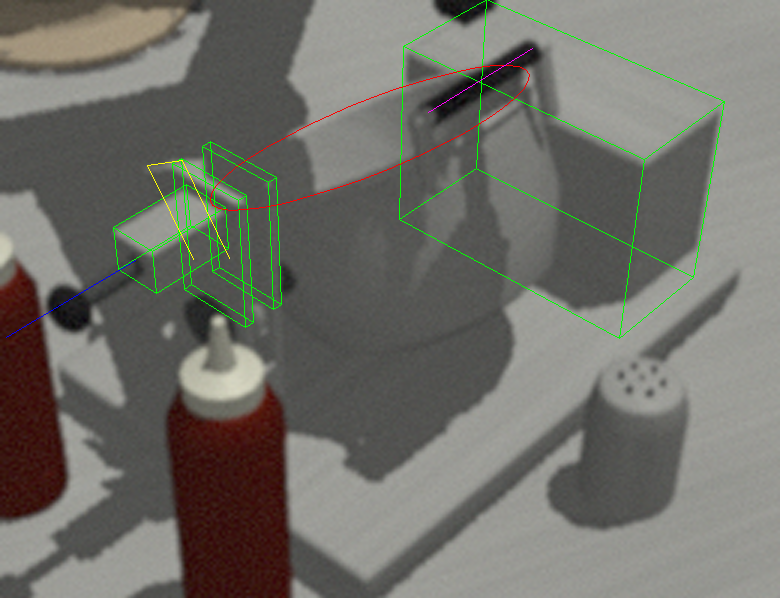

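View pics/top1.png

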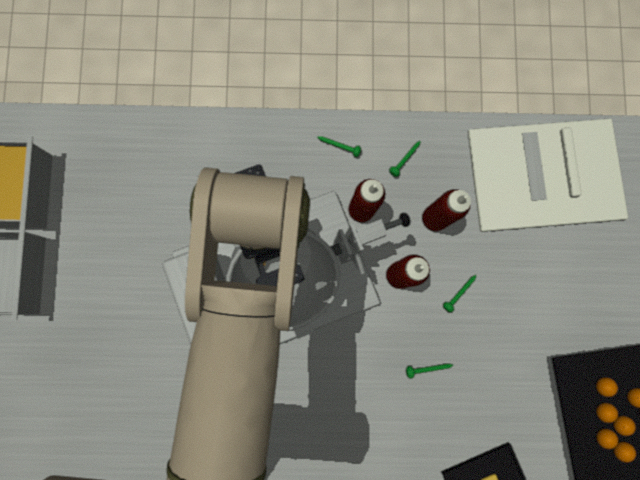

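View pics/scene1.png

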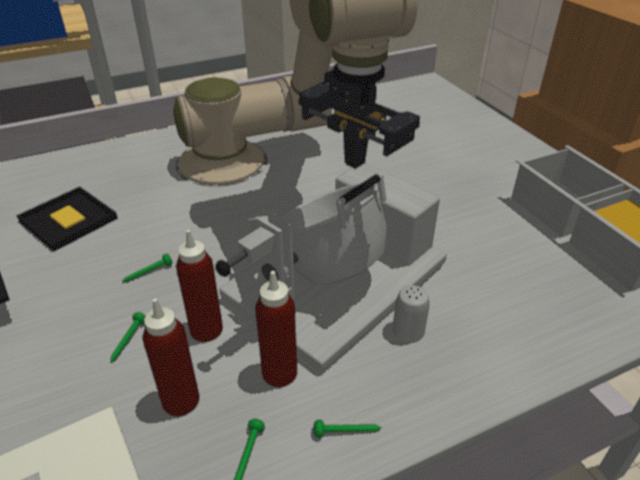

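```bash
python3 - <<'E'
from m import *
s=ctrl.state();X=s['tool_pos']-[0,0,.008];print(pj('scene',X),proj('scene',X), pj('scene',K(q,[.064,0,.272])[0]))
E
```

```text
[353.78695544 166.55949042] [[353.68388291 163.34041672]] [361.71643489 187.49694857]
```

```bash
python3 -m handwheel '[[0,0.9,-0.2,0.6,0],[0,1.0,0,0.5,0],[0,0,0,0.5,0],[0,0,0,0.5,0],[0,0,0,0,0],[0,0,0,0,0],[0,0,0,0,0],[0,0,0,0,0]]'; python3 go.py .066 0 .28;python3 - <<'E'
from rig import ctrl
import cv2,numpy as np
im=ctrl.snapshot("scene")[:,:,::-1]; cv2.imwrite(f"pics/s2.png",cv2.resize(im[60:270,220:480],None,fx=3,fy=2.85,interpolation=cv2.INTER_CUBIC))
E
```

```text
clock: 3.4
tool_pos: [0.6172, 0.0779, 0.2941]
eef_rot: [180.0, -0.0, 21.8]
force: [-0.1, -0.2, -0.7]
grip_width: 0.008
t 3.4 tip kettle mm [ 66.5   0.3 286.1] yaw [ 1.7999e+02 -3.0000e-02  2.1790e+01] F [-0.1 -0.2 -0.7] g 0.008
shift cm [-0.05  0.03  0.61] turn units -0.06
```

View pics/s2.png

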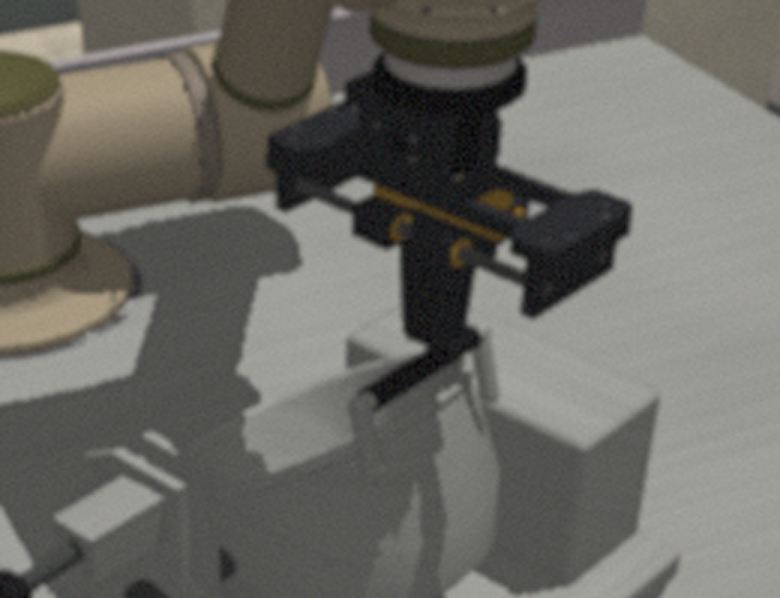

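```bash
python3 -m handwheel '[[0,0,0,0.4,0],[0,0,0,0.4,0],[0,0,0,0.4,0],[0,0.2,0,0.2,0],[0,0.2,0,0.2,0],[0,0.2,0,0.2,0],[0,0,0,0,0],[0,0,0,0,0]]'; python3 go.py .08 0 .26
```

```text
clock: 4.25
tool_pos: [0.624, 0.0807, 0.2769]
eef_rot: [179.9, -0.3, 21.8]
force: [5.2, 2.9, 6.0]
grip_width: 0.008
t 4.25 tip kettle mm [ 73.7   0.3 268.9] yaw [179.94  -0.26  21.82] F [5.2 2.9 6. ] g 0.008
shift cm [0.63 0.03 0.89] turn units -0.05
```

```bash
python3 -m handwheel '[[0,0.4,0,0.15,0],[0,0.35,0,0.2,0],[0,0.3,0,0.2,0],[0,0.3,0,0.2,0],[0,0.3,0,0.25,0],[0,0.3,0,0.25,0],[0,0,0,0,0],[0,0,0,0,0]]'; python3 go.py .1 0 .244;python3 - <<'E'
from rig import ctrl
import cv2,numpy as np
im=ctrl.snapshot("scene")[:,:,::-1]; cv2.imwrite(f"pics/s3.png",cv2.resize(im[60:270,220:480],None,fx=3,fy=2.85,interpolation=cv2.INTER_CUBIC))
E
```

```text
clock: 5.05
tool_pos: [0.6419, 0.0878, 0.2636]
eef_rot: [180.0, -0.2, 21.8]
force: [3.5, 1.9, 4.6]
grip_width: 0.006
t 5.05 tip kettle mm [ 93.    0.3 255.6] yaw [ 1.7997e+02 -1.5000e-01  2.1820e+01] F [3.5 1.9 4.6] g 0.006
shift cm [0.7  0.02 1.16] turn units -0.05
```

View pics/s3.png

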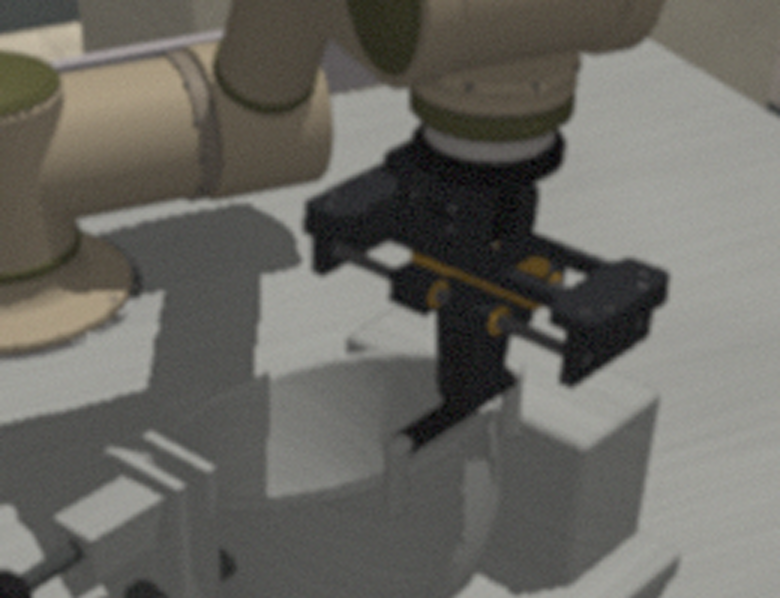

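```bash
python3 -m handwheel '[[0,0.3,0,0.25,0],[0,0.3,0,0.25,0],[0,0.25,0,0.3,0],[0,0.25,0,0.3,0],[0,0.25,0,0.3,0],[0,0.25,0,0.3,0],[0,0.2,0,0.3,0],[0,0,0,0,0]]'; python3 go.py .115 0 .2225
```

```text
clock: 5.9
tool_pos: [0.6582, 0.0943, 0.2427]
eef_rot: [180.0, -0.0, 21.8]
force: [2.0, 1.6, 2.3]
grip_width: 0.004
t 5.9 tip kettle mm [1.106e+02 1.000e-01 2.347e+02] yaw [ 1.7999e+02 -2.0000e-02  2.1800e+01] F [2.  1.6 2.3] g 0.004
shift cm [0.44 0.01 1.22] turn units -0.05
```

```bash
python3 -m handwheel '[[0,0.1,0,0.2,0],[0,0.1,0,0.2,0],[0,0.1,0,0.2,0],[0,0.1,0,0.2,0],[0,0,0,0.2,0],[0,0,0,0,0],[0,0,0,0,0],[0,0,0,0,0]]'; python3 go.py .115 0 .2225;python3 - <<'E'
from rig import ctrl
import cv2,numpy as np
im=ctrl.snapshot("scene")[:,:,::-1]; cv2.imwrite(f"pics/s4.png",cv2.resize(im[140:290,200:460],None,fx=3,fy=3,interpolation=cv2.INTER_CUBIC))
im=ctrl.snapshot("top")[:,:,::-1]; cv2.imwrite(f"pics/t4.png",cv2.resize(im[170:380,150:420],None,fx=2.9,fy=2.85,interpolation=cv2.INTER_CUBIC))
E
```

```text
clock: 6.7
tool_pos: [0.6608, 0.0955, 0.2326]
eef_rot: [-180.0, 0.1, 21.8]
force: [0.5, -0.6, -0.2]
grip_width: 0.005
t 6.7 tip kettle mm [1.134e+02 2.000e-01 2.246e+02] yaw [-1.7996e+02  1.3000e-01  2.1790e+01] F [ 0.5 -0.6 -0.2] g 0.005
shift cm [0.16 0.02 0.21] turn units -0.06
```

View pics/s4.png

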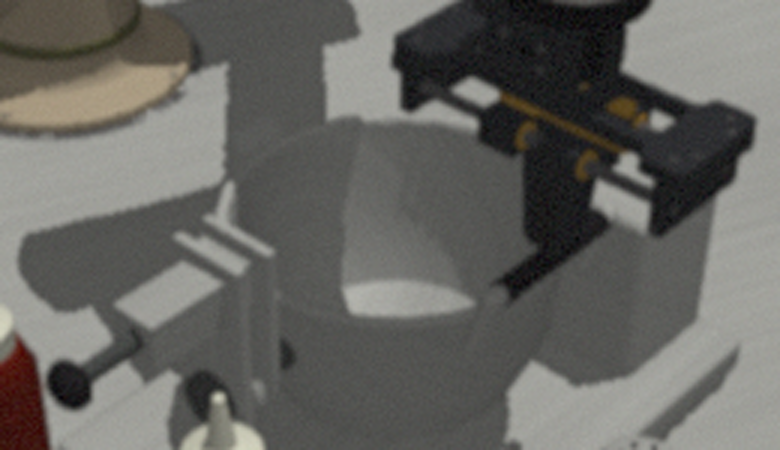

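View pics/t4.png

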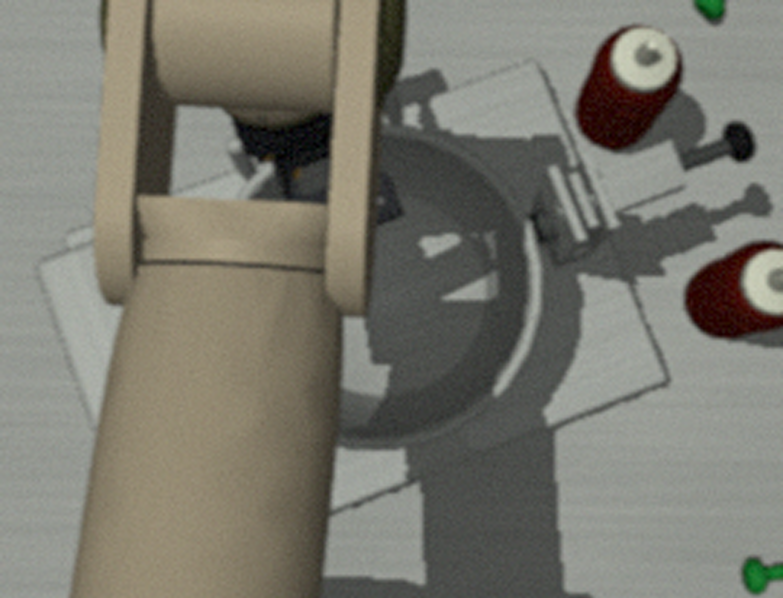

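```bash
python3 - <<'E'
from m import *
def tl(P,th):
    c,s=np.cos(th),np.sin(th);x,y,z=P;return K(q,[c*x-s*z,y,s*x+c*z+.145])[0]
for n,f in(("scene",lambda u:((u[0]-200)*3,(u[1]-140)*3)),("top",lambda u:((u[0]-150)*2.9,(u[1]-170)*2.85))):
    for th in (.1,.05,0,-.05,-.1):
        print(n,th,*[np.round(f(pj(n,tl(P,th)))) for P in((.115,-.05,.07),(-.018,-.14,.094),(.018,-.14,.094))])
    print('cheek tops',*[np.round(f(pj(n,K(q,P)[0]))) for P in((-.025,-.126,.245),(.025,-.126,.245),(-.025,-.154,.245),(.025,-.154,.245))])
E
python3 - <<'E'
import cv2
t=cv2.imread('pics/t4.png');cv2.imwrite('pics/t4b.png',cv2.resize(t[130:280,500:700],None,fx=4,fy=4,interpolation=cv2.INTER_CUBIC))
t=cv2.imread('pics/s4.png');cv2.imwrite('pics/s4b.png',cv2.resize(t[150:350,130:330],None,fx=3,fy=3,interpolation=cv2.INTER_CUBIC))
E
```

```text
scene 0.1 [485. 282.] [190. 239.] [235. 260.]
scene 0.05 [490. 293.] [195. 240.] [241. 265.]
scene 0 [495. 304.] [201. 242.] [248. 270.]
scene -0.05 [499. 315.] [207. 245.] [254. 275.]
scene -0.1 [503. 326.] [213. 247.] [260. 281.]
cheek tops [210. 217.] [275. 254.] [173. 240.] [238. 279.]
top 0.1 [385.  99.] [597. 241.] [576. 188.]
top 0.05 [383.  95.] [594. 234.] [573. 181.]
top 0 [382.  92.] [591. 227.] [570. 174.]
top -0.05 [380.  89.] [589. 220.] [567. 168.]
top -0.1 [379.  87.] [586. 213.] [564. 161.]
cheek tops [576. 244.] [546. 170.] [617. 228.] [587. 155.]
```

View pics/t4b.png

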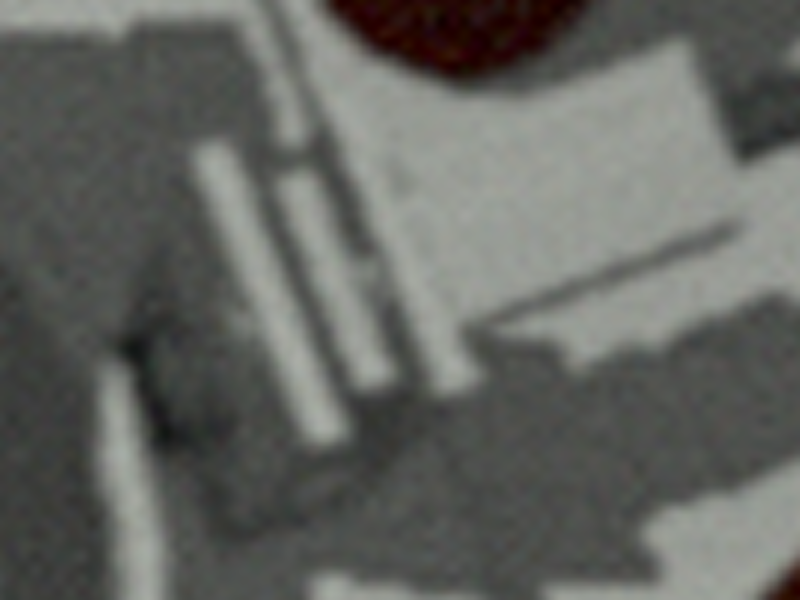

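View pics/s4b.png

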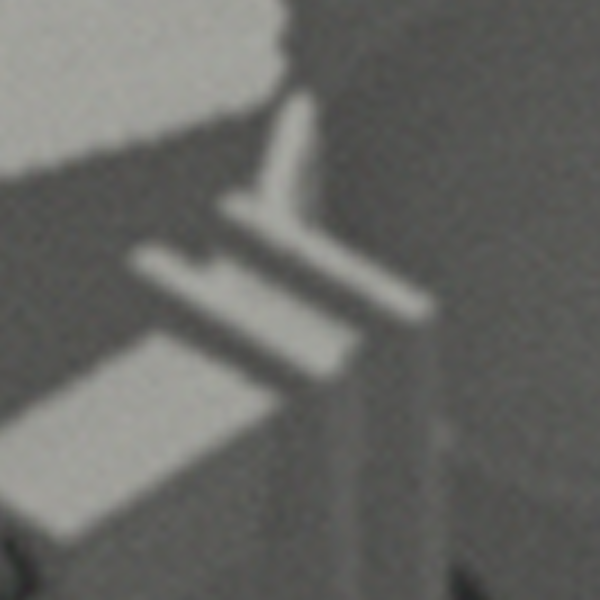

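```bash
python3 -m handwheel '[[0,0,0,0.1,0],[0,0,0,0.1,0],[0,0,0,0,0],[0,0,0,0,0],[0,0,0,-0.5,0],[0,0,0,-2,0],[0,0,0,-3,0],[0,0,0,-3,0]]'; python3 go.py 0 -0.30 .29
```

```text
clock: 7.6
tool_pos: [0.6609, 0.0955, 0.3171]
eef_rot: [-180.0, 0.1, 21.8]
force: [-0.1, 0.5, 0.3]
grip_width: 0.007
t 7.6 tip kettle mm [1.135e+02 2.000e-01 3.091e+02] yaw [-1.7997e+02  1.1000e-01  2.1790e+01] F [-0.1  0.5  0.3] g 0.007
shift cm [-11.2   30.08   1.91] turn units -0.06
```

```bash
python3 -m handwheel '[[0,-1.6,4.3,0,0],[0,-1.6,4.3,0,0],[0,-1.6,4.3,0,0],[0,-1.6,4.3,0,0],[0,-1.6,4.3,0,0],[0,-1.6,4.3,0,0],[0,-1.6,4.3,0,0],[0,0,0,0,0]]'; python3 go.py 0 -0.30 .29;python3 - <<'E'
from rig import ctrl
import cv2,numpy as np
im=ctrl.snapshot("scene")[:,:,::-1]; cv2.imwrite(f"pics/s5.png",cv2.resize(im[100:360,100:420],None,fx=2.4,fy=2.25,interpolation=cv2.INTER_CUBIC))
im=ctrl.snapshot("top")[:,:,::-1]; cv2.imwrite(f"pics/t5.png",cv2.resize(im[130:330,210:480],None,fx=2.9,fy=2.9,interpolation=cv2.INTER_CUBIC))
E
```

```text
clock: 8.4
tool_pos: [0.668, -0.2312, 0.3145]
eef_rot: [-179.9, 0.2, 21.4]
force: [-0.4, -0.6, 0.1]
grip_width: 0.005
t 8.4 tip kettle mm [  -2.6 -305.3  306.5] yaw [-1.7993e+02  1.5000e-01  2.1420e+01] F [-0.4 -0.6  0.1] g 0.005
shift cm [ 0.26 -0.53  1.65] turn units -0.13
```

View pics/s5.png

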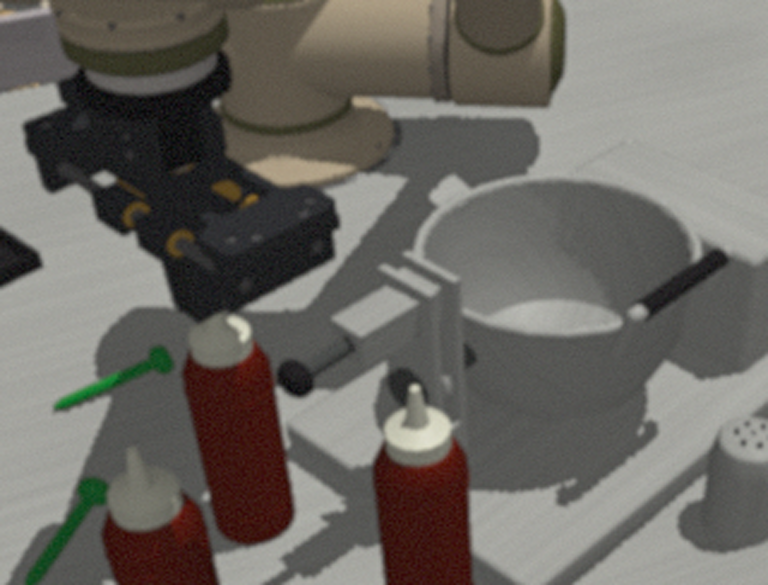

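View pics/t5.png

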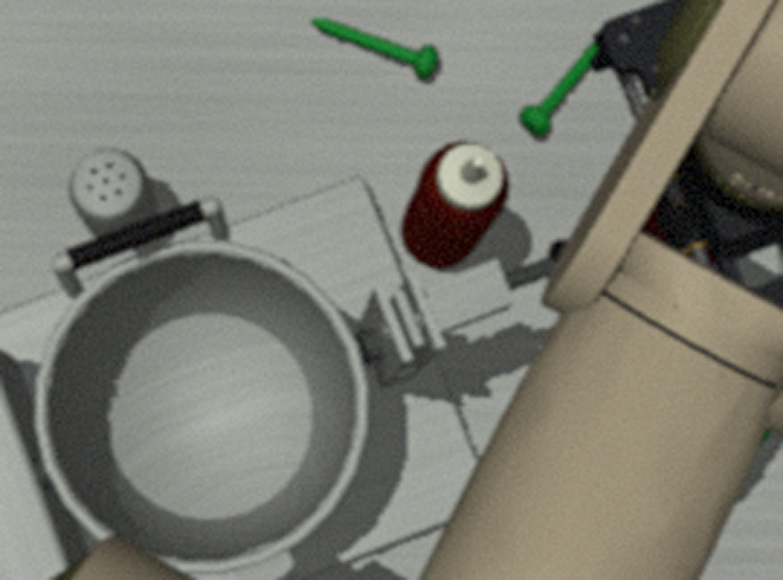

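```bash
python3 -m handwheel '[[0,0.3,-0.2,1,0],[0,0,0,1.5,0],[0,0,0,1.5,0],[0,0,0,1.5,0],[0,0,0,1.5,0],[0,0,0,1.5,0],[0,0,0,1.5,0],[0,0,0,0,0]]'; python3 go.py 0 -0.27 .205;python3 - <<'E'
from rig import ctrl
import cv2,numpy as np
im=ctrl.snapshot("scene")[:,:,::-1]; cv2.imwrite(f"pics/s6.png",cv2.resize(im[160:420,100:420],None,fx=2.4,fy=2.25,interpolation=cv2.INTER_CUBIC))
E
```

```text
clock: 9.3
tool_pos: [0.6707, -0.2201, 0.2139]
eef_rot: [-179.8, 0.2, 21.9]
force: [-0.3, 0.7, -0.8]
grip_width: 0.008
t 9.3 tip kettle mm [   4.  -295.9  205.9] yaw [-1.7979e+02  1.7000e-01  2.1930e+01] F [-0.3  0.7 -0.8] g 0.008
shift cm [-0.41 -2.59  0.09] turn units -0.03
```

View pics/s6.png

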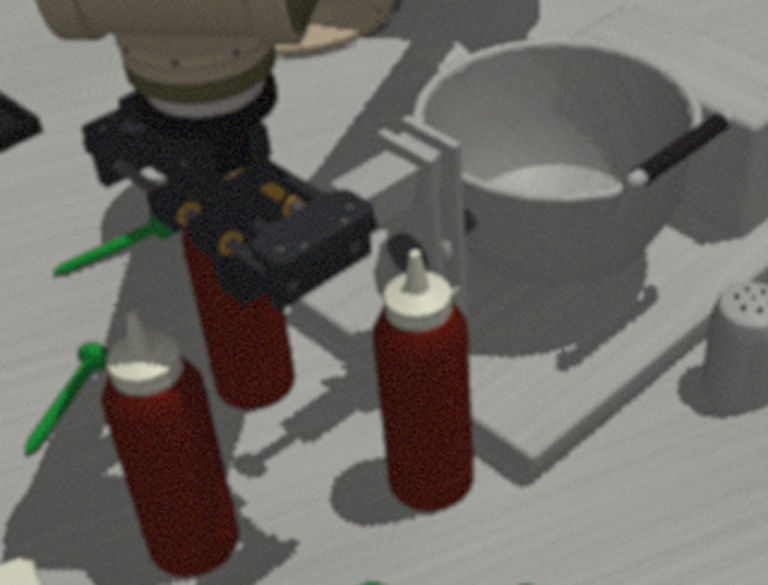

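```bash
python3 -m handwheel '[[0,-0.2,-0.5,0,0],[0,-0.2,-0.5,0,0],[0,0,-0.4,0,0],[0,0,-0.4,0,0],[0,0,-0.4,0,0],[0,0,-0.4,0,0],[0,0,0,0,0],[0,0,0,0,0]]'; python3 go.py 0 -0.231 .205
```

```text
clock: 10.15
tool_pos: [0.6578, -0.1998, 0.2163]
eef_rot: [180.0, -0.0, 21.8]
force: [0.3, -0.4, 0.1]
grip_width: 0.006
t 10.15 tip kettle mm [  -0.3 -272.3  208.3] yaw [180.   -0.   21.8] F [ 0.3 -0.4  0.1] g 0.006
shift cm [ 0.01 -4.13  0.33] turn units -0.06
```

```bash
python3 -m handwheel '[[0,0,-0.3,0.2,0],[0,0,-0.3,0,0],[0,0,-0.3,0,0],[0,0,-0.3,0,0],[0,0,-0.3,0,0],[0,0,0,0,0],[0,0,0,0,0],[0,0,0,0,0]]'; python3 go.py 0 -0.231 .205
```

```text
clock: 10.95
tool_pos: [0.6523, -0.186, 0.2143]
eef_rot: [180.0, -0.0, 21.8]
force: [1.5, -1.0, 2.3]
grip_width: 0.007
t 10.95 tip kettle mm [-2.000e-01 -2.575e+02  2.063e+02] yaw [ 1.7998e+02 -2.0000e-02  2.1790e+01] F [ 1.5 -1.   2.3] g 0.007
shift cm [ 0.01 -2.65  0.13] turn units -0.06
```

```bash
python3 -m handwheel '[[0,0,-0.2,0,0],[0,0,-0.2,0,0],[0,0,-0.2,0,0],[0,0,-0.2,0,0],[0,0,-0.2,0,0],[0,0,0,0,0],[0,0,0,0,0],[0,0,0,0,0]]'; python3 go.py 0 -0.231 .205;python3 - <<'E'
from rig import ctrl
import cv2,numpy as np
im=ctrl.snapshot("scene")[:,:,::-1]; cv2.imwrite(f"pics/s7.png",cv2.resize(im[140:340,180:400],None,fx=3.5,fy=2.9,interpolation=cv2.INTER_CUBIC))
im=ctrl.snapshot("top")[:,:,::-1]; cv2.imwrite(f"pics/t7.png",cv2.resize(im[130:330,210:480],None,fx=2.9,fy=2.9,interpolation=cv2.INTER_CUBIC))
E
```

```text
clock: 11.75
tool_pos: [0.6485, -0.1766, 0.2142]
eef_rot: [-180.0, 0.0, 21.8]
force: [-0.1, -0.9, 0.2]
grip_width: 0.006
t 11.75 tip kettle mm [-2.000e-01 -2.473e+02  2.062e+02] yaw [-1.7999e+02  1.0000e-02  2.1800e+01] F [-0.1 -0.9  0.2] g 0.006
shift cm [ 0.02 -1.63  0.12] turn units -0.06
```

View pics/s7.png

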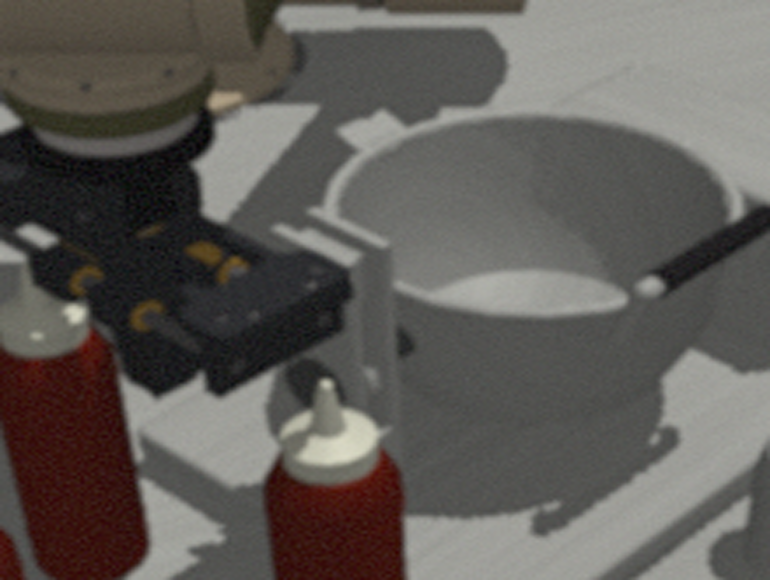

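View pics/t7.png

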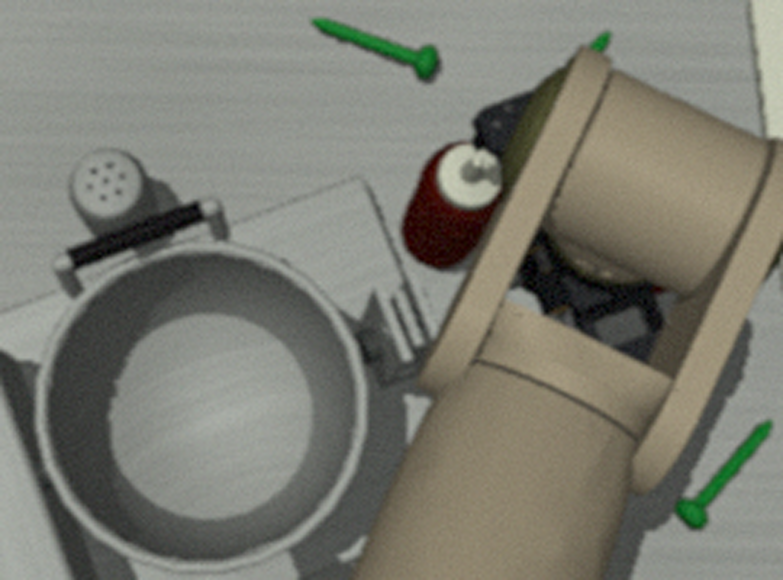

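```bash
python3 -m handwheel '[[0,0,-0.2,0,0],[0,0,-0.2,0,0],[0,0,-0.2,0,0],[0,0,-0.2,0,0],[0,0,-0.2,0,0],[0,0,-0.2,0,0],[0,0,0,0,0],[0,0,0,0,0]]'; python3 go.py 0 -0.231 .205
```

```text
clock: 12.65
tool_pos: [0.644, -0.1654, 0.2143]
eef_rot: [-180.0, 0.0, 21.8]
force: [0.5, 0.1, -0.2]
grip_width: 0.002
t 12.65 tip kettle mm [-2.000e-01 -2.352e+02  2.063e+02] yaw [-179.99    0.     21.8 ] F [ 0.5  0.1 -0.2] g 0.002
shift cm [ 0.01 -0.42  0.13] turn units -0.05
```

```bash
python3 -m handwheel '[[0,0,-0.1,0,0],[0,0,-0.1,0,0],[0,0,-0.1,0,0],[0,0,-0.1,0,0],[0,0,0,0,0],[0,0,0,0,0],[0,0,0,0,0],[0,0,0,0,0]]'; python3 go.py 0 -0.231 .205
```

```text
clock: 13.45
tool_pos: [0.6435, -0.1643, 0.2145]
eef_rot: [179.7, -0.1, 21.7]
force: [5.6, -10.8, -1.9]
grip_width: 0.005
t 13.45 tip kettle mm [-2.000e-01 -2.340e+02  2.065e+02] yaw [ 1.7969e+02 -8.0000e-02  2.1680e+01] F [  5.6 -10.8  -1.9] g 0.005
shift cm [ 0.02 -0.3   0.15] turn units -0.08
```

```bash
python3 -m handwheel '[[0,0,-0.1,0,0],[0,0,-0.1,0,0],[0,0,-0.1,0,0],[0,0,0,0,0],[0,0,0,0,0],[0,0,0,0,0],[0,0,0,0,0],[0,0,0,0,0]]'; python3 go.py 0 -0.231 .205
```

```text
clock: 14.25
tool_pos: [0.6433, -0.164, 0.2146]
eef_rot: [179.4, -0.2, 21.6]
force: [11.6, -21.1, -4.4]
grip_width: 0.003
t 14.25 tip kettle mm [  -0.3 -233.6  206.6] yaw [ 1.7938e+02 -1.6000e-01  2.1570e+01] F [ 11.6 -21.1  -4.4] g 0.003
shift cm [ 0.03 -0.26  0.16] turn units -0.1
```

```bash
python3 -m handwheel '[[0,0,0.6,0,0],[0,0,1,0,0],[0,0,1.5,0,0],[0,0,1.5,0,0],[0,0,1,-2,0],[0,0,0,-4,0],[0,0,0,-4,0],[0,0,0,0,0]]'; python3 go.py 0 -0.231 .205
```

```text
clock: 15.05
tool_pos: [0.663, -0.2113, 0.3205]
eef_rot: [179.6, -0.4, 21.8]
force: [-0.7, 0.2, 0.6]
grip_width: 0.002
t 15.05 tip kettle mm [ 2.000e-01 -2.849e+02  3.125e+02] yaw [179.57  -0.4   21.82] F [-0.7  0.2  0.6] g 0.002
shift cm [-0.05 -5.39 10.75] turn units -0.05
```

```bash
python3 -m handwheel '[[0,-4,2,0,0],[0,-4,2,0,0],[0,-4,2,0,0],[0,-4,2,0,0],[0,-3,2,0,0],[0,-3,2,0,0],[0,0,0,0,0],[0,0,0,0,0]]'; python3 go.py 0 -0.231 .205;python3 - <<'E'
from rig import ctrl
import cv2,numpy as np
im=ctrl.snapshot("scene")[:,:,::-1]; cv2.imwrite("pics/s8r.png",im);cv2.imwrite(f"pics/s8.png",cv2.resize(im[180:340,190:330],None,fx=5,fy=3.7,interpolation=cv2.INTER_CUBIC))
im=ctrl.snapshot("top")[:,:,::-1];cv2.imwrite("pics/t8r.png",im); cv2.imwrite(f"pics/t8.png",cv2.resize(im[130:330,210:480],None,fx=2.9,fy=2.9,interpolation=cv2.INTER_CUBIC))
E
```

```text
clock: 15.85
tool_pos: [0.5023, -0.4043, 0.3137]
eef_rot: [-179.9, -0.0, 21.7]
force: [0.4, 0.8, -0.3]
grip_width: 0.004
t 15.85 tip kettle mm [-221.3 -403.3  305.7] yaw [-179.92   -0.     21.74] F [ 0.4  0.8 -0.3] g 0.004
shift cm [ 22.03 -17.36  10.07] turn units -0.07
```

View pics/s8.png

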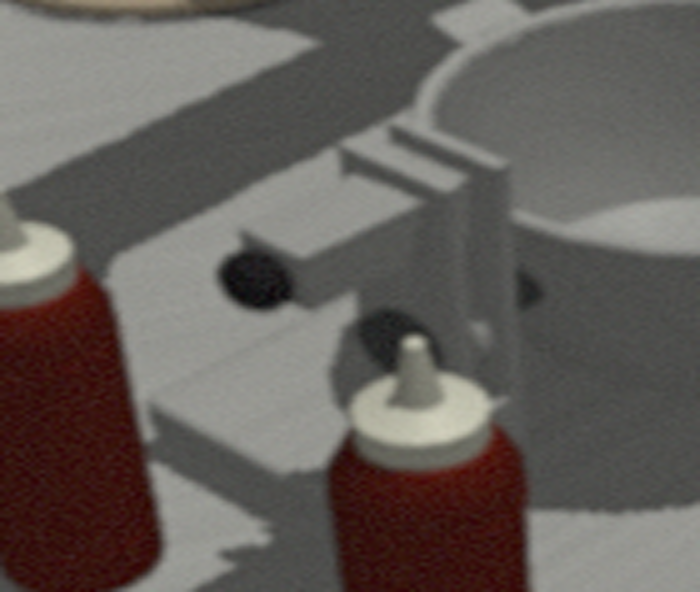

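View pics/t8.png

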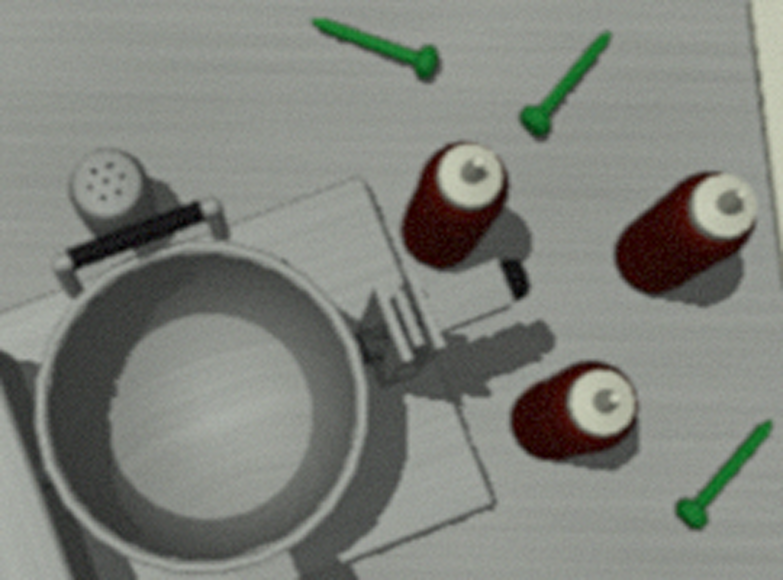

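```bash
python3 -c "
from rig import ctrl
print(ctrl.state()['clock'],ctrl.state()['force']);print(ctrl.close_job())"
```

```text
15.95 [ 0.44189269 -0.2869493   0.56701002]
the job is handed in; nothing more can be done
None
```

The bowl is back upright and the lock pin is fully home. I handed the job in at about 16 s of the 48 s allowed; no verdict was reported.

- **Bowl:** I pressed the handle bar down along its arc with the closed fingertips. I stopped at the bar-top height for upright (222.5 mm), working from the fingertip height. A picture taken 2 mm earlier put the ear within about 0.02–0.03 rad of line. I did not measure the tilt again after that.
- **Pin:** I pushed the knob in along +y. It came up against a firm stop, with the force rising from 12 to 24 N and only 0.4 mm more travel.
- **Last pictures:** The knob sits flat on the guide with no shank showing, and the ear is between the cheeks. The bottles and shaker stand where they were. The arm was clear, with under 1 N on the tool.

One check was slightly off. Plain projection missed the kettle's known points by up to 3 px. I corrected for this with a fitted image shift and lens term, but a fingertip check did not clearly support the shift for the scene camera. Sideways positions were therefore good to about 2–3 mm, which is why I relied on heights and contact force for the final fits. At the stop, the fingers stood about 3 mm short of the computed home point if they are 18 mm thick, which is close to that uncertainty. The pictures show no gap.

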